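# Park an empty filament reel with its anchor up and lock the brake

## Task

The next spool is going onto the rewinding stand: spin the empty black reel on its axle until its orange anchor bar is straight up at the top and still, and only then push the red-knobbed brake lever over its stiff detent into the lock notch at the green end, so the reel stays parked like that. Leave the teal vase, the red tray and the scraper where they are.

Things in the scene. Friction and masses are not known exactly. Their poses are not given: they have to be found in the camera images.
- stand: Grey rewinding stand, fixed; place and yaw vary. Origin on the bench under the reel's middle; x along the axle, y towards the brake lever, z up. Base 150 x 300 x 12 mm (x -85..65, y -90..210). Two uprights 10 mm thick, 40 mm wide at x = -42 and 42, 125 mm high, carry the axle. White quadrant plate, top 62 mm high, at y = 182, green at the lock (+x) end.
- axle (a point): Reel's centre on the axle line (stand x), 115 mm above the bench. Empty black reel: two solid flanges 180 mm in diameter, 5 mm thick, 46 mm over their outer faces (x -23..23), hub 90 mm in diameter between. Can be pinched across both flanges at the rim from above. About 0.3 kg, turns with about 0.6 N at the rim and stays where it is left.
- mark (a point): The mark: outer edge, mid-width, of the orange anchor bar (36 mm along the axle, 16 x 16 mm) between the flanges at the rim, 90 mm from the axle line; an orange stripe 16 x 34 mm on the outside of each flange shows the same place. Moves with the reel; nothing stands out beyond the flanges.
- top_point (a point): Fixed point straight above the axle at the rim's radius (205 mm above the bench): where the mark must come.
- reel (a joint): Turn of the reel about the stand's +x (right-hand), rad; 0 or any whole turns has the mark at the top. Positive carries the mark from the top towards the stand's -y. Turns endlessly both ways; starts at 1.2 to 5.08.
- brake (a joint): Lever angle about the stand's +y, rad: 0 off (knob leans 0.45 to the stand's -x), about 0.88 locked (leans 0.43 to +x). Starts 0 to 0.15. Pushed towards +x it moves lightly (2 N at the knob) to 0.38, then a detent needs about 10 N; past its crest at 0.68 it snaps by itself into the notch and a rubber shoe clamps the reel. Let go before the crest it springs back to about 0.4.
- brake_knob (a point): Centre of the red ball knob, 34 mm in diameter, on the 10 mm lever rod, 115 mm from the pivot; about 139 mm above the bench at the start and at most 150 mm on its way.
- brake_pivot (a point): Pivot of the brake lever, at x = -45, y = 155, z = 35 mm of the stand; its axis runs along the stand's y. The lever swings in the stand's x-z plane.
- vase_mid (a point): Bystander: middle of a teal printed vase, 120 mm tall, 72 mm wide, standing on the bench.
- tray_mid (a point): Bystander: middle of a red open tray 110 x 150 x 45 mm on the bench.
- scraper_mid (a point): Bystander: middle of a flat scraper (spatula) lying on the bench.

How it is judged:
By the outcome, as a careful person would: the job done as asked, in the order asked, and still so for the second after the job is handed in, with the robot touching nothing.
It also fails if it takes over 72 s, if anything falls off the work surface, if the arm or the gripper's body presses on something with over 40 N, if the wrist force passes 120 N, or if a joint passes its speed limit or range.

## Robot

A 6-joint arm with a two-finger parallel gripper is mounted at the origin on the work surface. World frame = base frame: x ahead of the robot, y to its left, z up, the work surface at z = 0. Lengths are in m, angles in rad, forces in N, time in s.
With the tool pointing down it reaches from about 0.375 to 0.975 m from the base axis. Payload 3.8 kg.
Tool frame: the origin (TCP) lies on the centre line of the jaws, within the pads' length; the fingertips stand 8 mm ahead of it and the grasp point (between the pads) lies 11 mm behind it; z points along the fingers, y is the direction in which the jaws open and shut (so a half turn about z gives the same grasp; the last joint's range is limited). The gripper opens to 85 mm and grips with 20 to 120 N. Pads are 22 mm wide; open, the fingers measure 114 mm over their backs; the gripper's body (76 mm by 85 mm) begins 54 mm behind the grasp point. The pads swing forward as they close: fully open they stand 13 mm farther back than shut.
Start: joints at [-1.237, 0.264, 1.604, -0, 1.274, -0.037], TCP at [0.245, -0.629, 0.239] pointing down, gripper open.
Joint ranges: [-2.63, 2.63], [-0.94, 2.18], [0.31, 2.57], [-1.31, 4.45], [0, 2.66], [-2.55, 2.55]. Speed limits (rad/s): [2.57, 2.57, 3.14, 3.14, 3.14, 3.14].

## Interface

Orientations are given as a rotation vector (axis times angle).
In Python, from workcell import bot gives the robot as it stands.
- The arm moves only by the tool arm_command, never from a script. Its arguments are lists of equal length, an entry for each row: "slide": the shift along the tool's x, y, z in m, a list of three; "angular": the turn, a rotation vector about the tool's x, y, z in degrees, a list of three; "hand": the finger opening in m, from 0 to 0.0854. A call has exactly 8 rows; each row shifts and turns the pose as measured when the row begins, along the tool's axes as they then stand; what a row does not reach is not made up. A row lasts 1/10 s, in which the tool goes at most 50 mm and 8.59 degrees, less where a joint would pass 70% of its speed; a pose out of reach is approached as far as the arm can. A call is refused whole if a number of a shift passes 0.05 or a number of a turn 8.59, either way. A call with a gripper value outside its range is refused whole. The fingers move at their own pace and stop on an object; "squeeze" is the grip in N (left out, the last holds). Time passes only in rows, so rows that do not move let the fingers close, or fill a call up. It gives the time, the measured TCP pose, the force and the opening at its end, in the units of the state.
- bot.read_state(): the state, without advancing time (a new reading comes with each control period).
- bot.read_camera(name): name is "scene" or "top"; returns the picture (420x560x3 uint8, red, green, blue); there is no depth.
- bot.get_calibration(name): a dict with "fx", "fy", "cx", "cy" (pixels), "k1" (the pictures are not rectified: a ray, as slopes to the right and down, at radius r is drawn at 1 + k1 r^2 times it, then the intrinsics apply), "R" (3x3) and "t" (3): a world point X has camera coordinates R X + t. Camera axes: x right, y down, z forward; pixel columns grow to the right and rows downward; lengths in m; the calibration is good to about 2 mm. A picture is of the moment at which its call begins. get_calibration takes no time and is no camera call.
- bot.finish_job(): hands the job in, once; it reports no verdict.
The state is a dict: "time": time; "q": joint angles; "joint_vel": joint speeds; "joint_torque": joint torques, N m; "tool_pos": TCP position; "tcp_rot": TCP orientation; "wrist_force": force on the tool from outside, world axes, zero at the start; "torque": the same for the moment, N m; "width": opening from 0.0 (shut) to 1.0 (fully open).
Only numpy, scipy, OpenCV 4.12 (cv2) and the standard library are available. Lean on these libraries where they do the work, as an engineer would, in place of code of your own. Each camera call takes 0.05 s, during which the arm holds its last target.

## Working session

There is one attempt and no reset: what is moved stays moved. The work goes in short steps, Python scripts to look and compute and a tool call to move; the robot and the scene stay as the last step left them, time stands still between calls to the robot, and variables do not carry over. Pictures are saved under pics/ and viewed, and the job is handed in when it is done.

Besides the shell and the picture viewer there is one more tool, called after "Call:" in YAML: its name, and indented under it one key for each argument. arm_command: Moves the arm, as the interface text tells. Its arguments: {"type":"object","properties":{"slide":{"type":"array","items":{"type":"array","items":{"type":"number"}}},"angular":{"type":"array","items":{"type":"array","items":{"type":"number"}}},"hand":{"type":"array","items":{"type":"number"}},"squeeze":{"type":"number"}},"required":["slide","angular","hand"]}

```bash
mkdir -p pics; ls; python3 - <<'E'
from workcell import bot
import cv2
s=bot.read_state(); print({k:s[k] for k in ('time','tool_pos','tcp_rot','width')})
for n in ('scene','top'):
    cv2.imwrite(f'pics/{n}0.png',cv2.cvtColor(bot.read_camera(n),cv2.COLOR_RGB2BGR))
    print(bot.get_calibration(n))
E
```

```text
pics
{'time': 0.0, 'tool_pos': array([ 0.24434911, -0.62845294,  0.23795071]), 'tcp_rot': array([-3.08556459e+00, -5.78696174e-01,  5.33063524e-04]), 'width': 0.9987636685495733}
{'fx': 382.35658129942834, 'fy': 382.35658129942834, 'cx': 273.6760696228904, 'cy': 208.40367483955777, 'k1': 0.02720617665670637, 'R': array([[ 0.3558444 ,  0.9344875 ,  0.01038639],
       [ 0.80834589, -0.30219544, -0.50522752],
       [-0.46899008,  0.18817818, -0.86292368]]), 't': array([-0.18333244, -0.36436175,  1.44418036])}
{'fx': 433.64542983714426, 'fy': 433.64542983714426, 'cx': 278.322570392364, 'cy': 212.87184117590417, 'k1': -0.07208894890690501, 'R': array([[ 0.02686379, -0.99962168,  0.00590226],
       [-0.99373865, -0.02734533, -0.10833158],
       [ 0.108452  , -0.0029551 , -0.99409729]]), 't': array([-0.01106091,  0.56879755,  1.0971857 ])}
```

View pics/scene0.png

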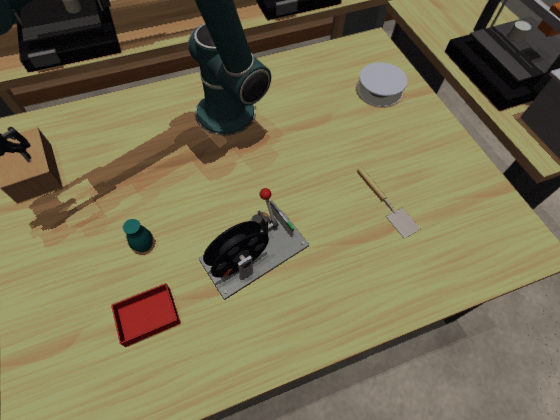

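View pics/top0.png

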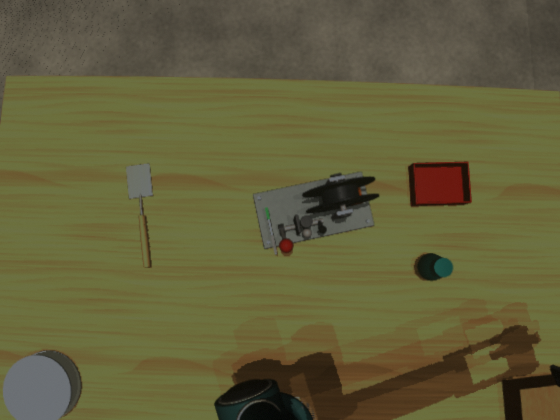

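```bash
cat > h.py <<'E'
from workcell import bot
import cv2, numpy as np
def cal(n):
    c=bot.get_calibration(n); 
    K=np.array([[c['fx'],0,c['cx']],[0,c['fy'],c['cy']],[0,0,1]]); return K,np.array([c['k1'],0,0,0,0.]),np.array(c['R']),np.array(c['t'])
def proj(n,X):
    K,d,R,t=cal(n); return cv2.projectPoints(np.atleast_2d(np.array(X,float)),cv2.Rodrigues(R)[0],t,K,d)[0][:,0]
def ray(n,uv):
    K,d,R,t=cal(n); p=cv2.undistortPoints(np.array(uv,float).reshape(-1,1,2),K,d)[:,0]
    D=np.c_[p,np.ones(len(p))]@R; return -R.T@t, D/np.linalg.norm(D,axis=1)[:,None]
def onplane(n,uv,z):
    o,D=ray(n,uv); return o+D*((z-o[2])/D[:,2])[:,None]
def tri(uv1,uv2):
    o1,d1=ray('scene',[uv1]);o2,d2=ray('top',[uv2]);d1=d1[0];d2=d2[0]
    s=np.linalg.lstsq(np.c_[d1,-d2],o2-o1,rcond=None)[0]
    a=o1+d1*s[0];b=o2+d2*s[1]; return (a+b)/2,np.linalg.norm(a-b)
def pic(n,f,box=None,k=1):
    im=cv2.cvtColor(bot.read_camera(n),cv2.COLOR_RGB2BGR)
    cv2.imwrite(f'pics/raw_{f}.png',im)
    if box: x0,y0,x1,y1=box; im=cv2.resize(im[y0:y1,x0:x1],None,fx=k,fy=k,interpolation=cv2.INTER_CUBIC)
    cv2.imwrite(f'pics/{f}.png',im); return im
E
python3 - <<'E'
from h import *
a=cv2.imread('pics/scene0.png')[170:310,180:330];cv2.imwrite('pics/sc0z.png',np.clip(cv2.resize(a,None,fx=4,fy=4,interpolation=2)*1.4,0,255))
b=cv2.imread('pics/top0.png')[160:260,240:390];cv2.imwrite('pics/tp0z.png',np.clip(cv2.resize(b,None,fx=5,fy=5,interpolation=2)*1.8,0,255))
for n in('scene','top'):
    im=cv2.imread(f'pics/{n}0.png');h=cv2.cvtColor(im,cv2.COLOR_BGR2HSV)
    x0,y0,x1,y1=(180,170,330,310) if n=='scene' else (240,160,390,260)
    for nm,lo,hi in(('red',(0,170,70),(4,255,255)),('red2',(175,170,70),(180,255,255)),('orange',(5,170,70),(16,255,255)),('green',(45,120,40),(85,255,255))):
        m=cv2.inRange(h,lo,hi);mm=m*0;mm[y0:y1,x0:x1]=m[y0:y1,x0:x1]
        k,l,st,ce=cv2.connectedComponentsWithStats(mm)
        for i in range(1,k):
            if st[i,4]>3: print(n,nm,st[i],ce[i].round(1))
E
```

```text
scene red [260 188  11  11  85] [265.2 193.1]
scene green [287 222   7   8  21] [289.9 225.3]
top red [280 239  12  13 116] [285.8 244.9]
top orange [359 189   2   6  10] [359.5 191.5]
top orange [291 244   2   5   5] [291.8 246. ]
top orange [280 246   3   5   5] [280.6 248. ]
top green [266 208   3  11  20] [267. 213.][ WARN:0@0.104] global loadsave.cpp:1063 imwrite_ Unsupported depth image for selected encoder is fallbacked to CV_8U.
```

View pics/sc0z.png

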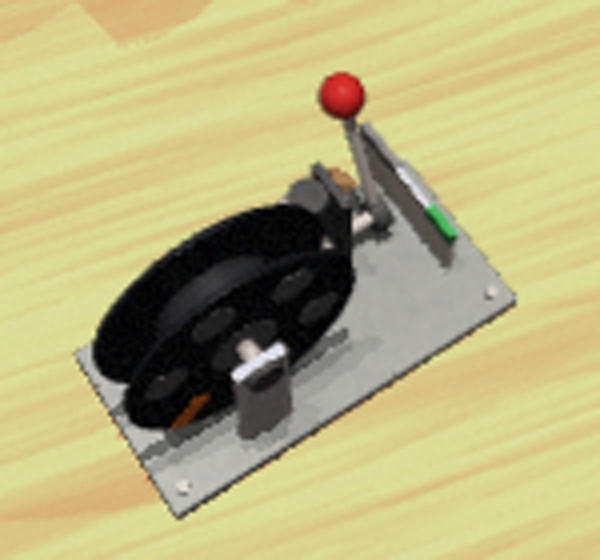

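View pics/tp0z.png

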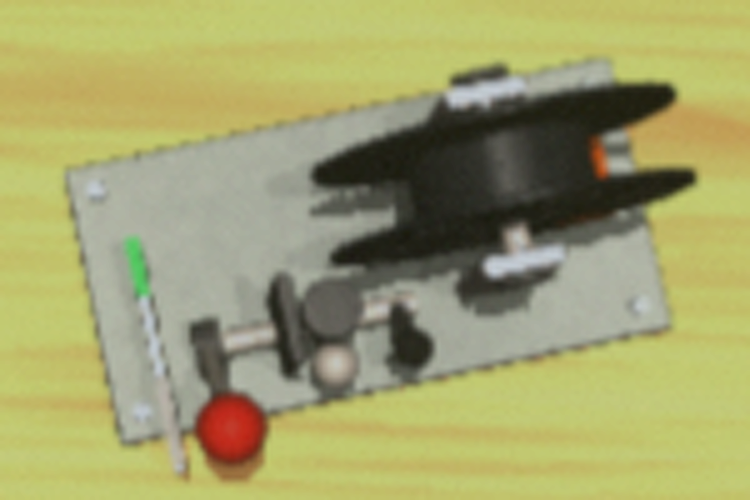

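```bash
cat >> h.py <<'E'
def fit():
    S=[];W=[]
    P={'top':[((253.2,194.4),(65,210)),((264.4,248.6),(-85,210)),((374.4,225.4),(-85,-90)),((361.4,172),(65,-90))],
       'scene':[((199.5,258),(-85,-90)),((225,299),(65,-90)),((308.75,244.5),(65,210))]}
    for n in P:
        for uv,s in P[n]:
            S.append(np.array(s)/1000);W.append(onplane(n,[uv],.012)[0,:2])
    S=np.array(S);W=np.array(W);s0=S.mean(0);w0=W.mean(0)
    H=(S-s0).T@(W-w0);yaw=np.arctan2(H[0,1]-H[1,0],H[0,0]+H[1,1])
    R=np.array([[np.cos(yaw),-np.sin(yaw)],[np.sin(yaw),np.cos(yaw)]]);t=w0-R@s0
    return yaw,R,t,(W-(S@R.T+t))
YAW,R2,T2,RES=fit()
def s2w(p): 
    p=np.atleast_2d(np.array(p,float))/1000; return np.c_[p[:,:2]@R2.T+T2,p[:,2]]
def w2s(X):
    X=np.atleast_2d(X); return np.c_[(X[:,:2]-T2)@R2,X[:,2]]*1000
E
python3 - <<'E'
from h import *
print(np.degrees(YAW),T2,(RES*1000).round(1))
X,e=tri((265.2,193.1),(285.8,244.9));print('knob',X,e,w2s(X))
G,e=tri((289.9,225.3),(267,213));print('green',G,e,w2s(G))
# orange on hub-side bar in top (359.5,191.5)
import math
for ang in np.arange(1.2,5.1,.2):
    # mark in stand: angle a about +x from top toward -y
    m=[0,-90*math.sin(ang),115+90*math.cos(ang)]; f=[23,-75*math.sin(ang),115+75*math.cos(ang)]
    print(round(ang,2),proj('top',s2w(m)).round(0),proj('scene',s2w(f)).round(0))
E
```

```text
13.676444766791139 [ 0.60637219 -0.1436773 ] [[-1.4 -3.3]
 [ 1.6 -2. ]
 [-0.5  0.1]
 [-3.4  0.1]
 [ 2.1  4.5]
 [ 0.8  3.1]
 [ 0.7 -2.5]]
knob [ 0.48215761 -0.01472757  0.14539196] 0.000291383649305846 [[-90.20394419 154.66267145 145.39196396]]
green [0.56409904 0.03260756 0.06292368] 0.0010381726938937313 [[  0.60600486 181.28156059  62.92367574]]
1.2 [[377. 186.]] [[217. 266.]]
1.4 [[377. 187.]] [[216. 269.]]
1.6 [[376. 188.]] [[217. 271.]]
1.8 [[373. 189.]] [[218. 273.]]
2.0 [[369. 191.]] [[220. 274.]]
2.2 [[365. 193.]] [[223. 274.]]
2.4 [[359. 194.]] [[227. 274.]]
2.6 [[353. 196.]] [[231. 272.]]
2.8 [[346. 198.]] [[235. 271.]]
3.0 [[340. 199.]] [[239. 268.]]
3.2 [[333. 201.]] [[244. 266.]]
3.4 [[327. 202.]] [[248. 263.]]
3.6 [[321. 203.]] [[252. 259.]]
3.8 [[315. 204.]] [[256. 256.]]
4.0 [[311. 204.]] [[259. 252.]]
4.2 [[307. 204.]] [[262. 249.]]
4.4 [[305. 204.]] [[263. 246.]]
4.6 [[304. 204.]] [[264. 243.]]
4.8 [[304. 203.]] [[264. 241.]]
5.0 [[306. 201.]] [[263. 239.]]
```

```bash
python3 - <<'E'
from h import *
im=cv2.imread('pics/scene0.png')
h=cv2.cvtColor(im,cv2.COLOR_BGR2HSV)
m=cv2.inRange(h,(3,150,35),(18,255,255));mm=m*0;mm[255:290,205:245]=m[255:290,205:245]
k,l,st,ce=cv2.connectedComponentsWithStats(mm);print(st[1:],ce[1:])
# cast ray onto plane stand x=23 outer flange
i=1+np.argmax(st[1:,4]); o,D=ray('scene',[ce[i]]); n=np.r_[R2[:,0],0]; p0=s2w([23,0,0])[0]
X=o+D*((p0-o)@n/(D@n))[:,None]; s=w2s(X)[0];print(s,np.arctan2(-s[1],s[2]-115),np.hypot(s[1],s[2]-115))
for n,nm in(('scene','sc0z'),('top','tp0z')):
    z=cv2.imread(f'pics/{nm}.png');k,ox,oy=(4,180,170) if n=='scene' else (5,240,160)
    a=np.arange(0,6.28,.2)
    for x in(-23,23):
        for u in proj(n,s2w(np.c_[a*0+x,-90*np.sin(a),115+90*np.cos(a)])): cv2.circle(z,tuple(int(v) for v in ((u-[ox,oy]+.5)*k)),2,(255,0,255),-1)
    cv2.imwrite(f'pics/{nm}o.png',z)
E
```

```text
[[223 269   9   8  29]] [[227.31034483 272.24137931]]
[ 23.         -47.78232276  65.90065945] 2.3697877401742105 68.51201070827213
```

View pics/sc0zo.png

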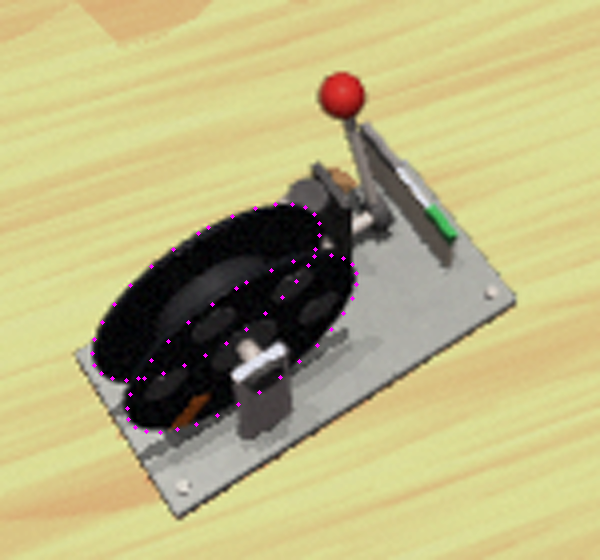

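View pics/tp0zo.png

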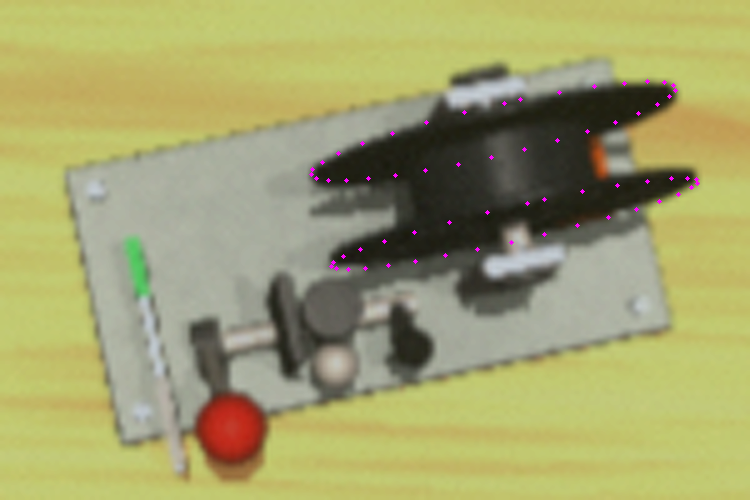

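```bash
cat >> h.py <<'E'
from scipy.spatial.transform import Rotation as Ro
def pose(th,rho,x=0):
    d=np.array([0,-np.sin(th),np.cos(th)]) # stand
    p=s2w([x,1000*rho*d[1],115+1000*rho*d[2]])[0]
    A=np.eye(3);A[:2,:2]=R2
    z=A@-d; y=A@[1,0,0]; xx=np.cross(y,z)
    return p,Ro.from_matrix(np.c_[xx,y,z])
def cur():
    s=bot.read_state(); return s,np.array(s['tool_pos']),Ro.from_rotvec(s['tcp_rot'])
def plan(p,R,N,p0=None,R0=None):
    if p0 is None: s,p0,R0=cur()
    rv=(R0.inv()*R).as_rotvec()
    out=[]
    for i in range(N):
        Ri=R0*Ro.from_rotvec(rv*i/N); out.append(Ri.inv().apply((p-p0)/N))
    print('slide',[[float(round(v,4)) for v in o] for o in out]); print('ang/row',np.degrees(rv/N).round(2))
def where():
    s,p,R=cur(); q=w2s(p)[0]
    A=np.eye(3);A[:2,:2]=R2
    M=A.T@R.as_matrix(); z=M[:,2]
    print('t',round(s['time'],2),'stand pos',q.round(1),'rho',np.hypot(q[1],q[2]-115).round(1),'thpos',np.degrees(np.arctan2(-q[1],q[2]-115)).round(1),'thtool',np.degrees(np.arctan2(z[1],-z[2])).round(1),'ytool',M[:,1].round(3),'F',np.round(s['wrist_force'],1),'w',round(s['width'],3),'q',np.round(s['q'],2))
E
python3 - <<'E'
from h import *
where(); plan(*pose(np.radians(36),.15),16)
E
```

```text
t 0.1 stand pos [-466.4 -385.5  238.1] rho 404.7 thpos 72.3 thtool 0.1 ytool [ 0.132 -0.991 -0.002] F [ 0.1  0.6 -0.2] w 0.999 q [-1.24  0.26  1.61 -0.    1.27 -0.04]
slide [[0.0313, -0.0146, 0.0001], [0.0325, -0.0118, 0.0015], [0.0333, -0.0089, 0.0029], [0.0338, -0.0059, 0.0042], [0.034, -0.0028, 0.0054], [0.0339, 0.0003, 0.0065], [0.0336, 0.0035, 0.0075], [0.0329, 0.0066, 0.0085], [0.0319, 0.0096, 0.0093], [0.0306, 0.0126, 0.01], [0.0291, 0.0155, 0.0105], [0.0272, 0.0182, 0.0109], [0.0252, 0.0208, 0.0112], [0.0229, 0.0232, 0.0114], [0.0204, 0.0254, 0.0114], [0.0178, 0.0274, 0.0113]]
ang/row [ 1.61  1.84 -4.97]
```

Call:
arm_command:
  slide:
    - [0.031,-0.015,0]
    - [0.0325,-0.012,0.0015]
    - [0.033,-0.009,0.003]
    - [0.034,-0.006,0.004]
    - [0.034,-0.003,0.0055]
    - [0.034,0,0.0065]
    - [0.0335,0.0035,0.0075]
    - [0.033,0.0065,0.0085]
  angular:
    - [1.6,1.85,-5]
    - [1.6,1.85,-5]
    - [1.6,1.85,-5]
    - [1.6,1.85,-5]
    - [1.6,1.85,-5]
    - [1.6,1.85,-5]
    - [1.6,1.85,-5]
    - [1.6,1.85,-5]
  hand: [0.075,0.075,0.075,0.075,0.075,0.075,0.075,0.075]
  squeeze: 25

```text
time: 0.9
tool_pos: [0.4339, -0.419, 0.2345]
tcp_rot: [-2.43, -1.483, -0.311]
wrist_force: [0.1, 0.4, -0.9]
width: 0.881
```

```bash
python3 - <<'E'
from h import *
where(); plan(*pose(np.radians(36),.15),8)
E
```

```text
t 0.9 stand pos [-232.7 -226.7  234.5] rho 256.3 thpos 62.2 thtool 19.1 ytool [ 0.764 -0.634 -0.123] F [ 0.1  0.4 -0.9] w 0.881 q [-0.94  0.29  1.62  0.24  1.5  -0.51]
slide [[0.0307, 0.0112, 0.0089], [0.0294, 0.014, 0.0094], [0.0278, 0.0166, 0.0099], [0.026, 0.0191, 0.0102], [0.024, 0.0215, 0.0104], [0.0218, 0.0237, 0.0105], [0.0194, 0.0257, 0.0105], [0.0168, 0.0275, 0.0103]]
ang/row [ 1.54  1.73 -4.8 ]
```

Call:
arm_command:
  slide:
    - [0.0307,0.0112,0.009]
    - [0.0294,0.014,0.0094]
    - [0.0278,0.0166,0.0099]
    - [0.026,0.019,0.0102]
    - [0.024,0.0215,0.0104]
    - [0.0218,0.0237,0.0105]
    - [0.0194,0.0257,0.0105]
    - [0.0168,0.0275,0.0103]
  angular:
    - [1.55,1.75,-4.8]
    - [1.55,1.75,-4.8]
    - [1.55,1.75,-4.8]
    - [1.55,1.75,-4.8]
    - [1.55,1.75,-4.8]
    - [1.55,1.75,-4.8]
    - [1.55,1.75,-4.8]
    - [1.55,1.75,-4.8]
  hand: [0.075,0.075,0.075,0.075,0.075,0.075,0.075,0.075]

```text
time: 1.7
tool_pos: [0.6294, -0.2179, 0.2331]
tcp_rot: [-1.566, -2.051, -0.529]
wrist_force: [0.1, -0.0, -0.3]
width: 0.876
```

```bash
python3 - <<'E'
from h import *
where(); plan(*pose(np.radians(36),.15),2); plan(*pose(np.radians(36),.072),8)
E
```

```text
t 1.7 stand pos [  4.8 -77.6 233.1] rho 141.3 thpos 33.3 thtool 37.0 ytool [1.    0.027 0.004] F [ 0.1 -0.  -0.3] w 0.876 q [-0.58  0.54  1.36  0.42  1.73 -0.88]
slide [[-0.0032, -0.0025, -0.0045], [-0.0033, -0.0025, -0.0044]]
ang/row [-0.36 -0.51  0.68]
slide [[-0.001, -0.0005, 0.0086], [-0.001, -0.0005, 0.0086], [-0.0009, -0.0005, 0.0086], [-0.0009, -0.0005, 0.0086], [-0.0009, -0.0006, 0.0086], [-0.0009, -0.0006, 0.0086], [-0.0009, -0.0006, 0.0086], [-0.0008, -0.0006, 0.0086]]
ang/row [-0.09 -0.13  0.17]
```

Call:
arm_command:
  slide:
    - [-0.0033,-0.0025,0]
    - [-0.0033,-0.0025,0]
    - [0,0,0.01]
    - [0,0,0.012]
    - [0,0,0.013]
    - [0,0,0.013]
    - [0,0,0.012]
    - [0,0,0.008]
  angular:
    - [-0.36,-0.5,0.7]
    - [-0.36,-0.5,0.7]
    - [0,0,0]
    - [0,0,0]
    - [0,0,0]
    - [0,0,0]
    - [0,0,0]
    - [0,0,0]
  hand: [0.075,0.075,0.075,0.075,0.075,0.075,0.075,0.075]

```text
time: 2.5
tool_pos: [0.6145, -0.181, 0.1663]
tcp_rot: [-1.606, -2.038, -0.52]
wrist_force: [-0.2, -0.0, 0.6]
width: 0.879
```

```bash
python3 - <<'E'
from h import *
where(); plan(*pose(np.radians(36),.072),2)
pic('scene','s1',(170,130,330,310),4);pic('top','t1',(240,130,400,260),5)
E
```

```text
t 2.5 stand pos [ -0.9 -38.2 166.3] rho 63.9 thpos 36.7 thtool 36.2 ytool [ 1.    -0.001 -0.004] F [-0.2 -0.   0.6] w 0.879 q [-0.55  0.52  1.51  0.43  1.58 -0.88]
slide [[0.0004, 0.0004, -0.004], [0.0004, 0.0004, -0.004]]
ang/row [-0.07 -0.08 -0.1 ]
```

View pics/t1.png

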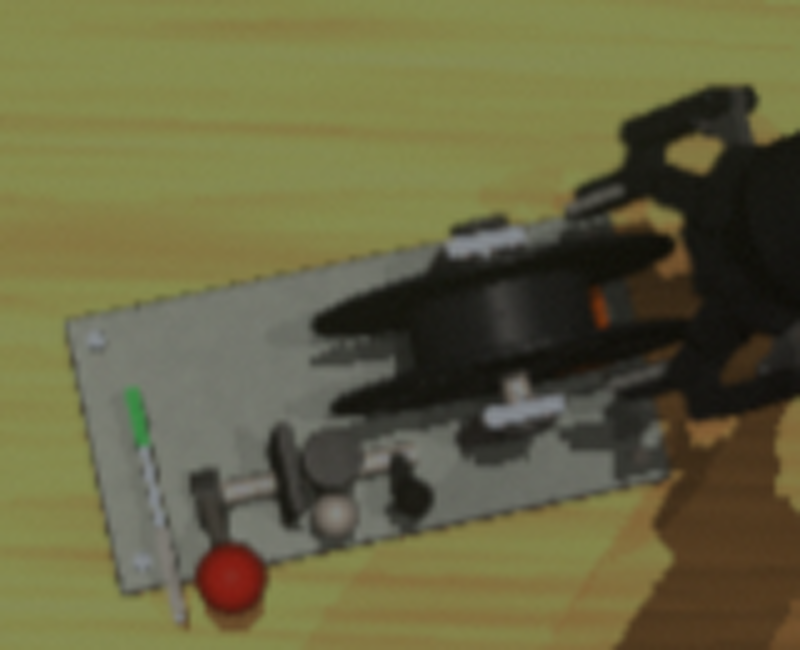

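View pics/s1.png

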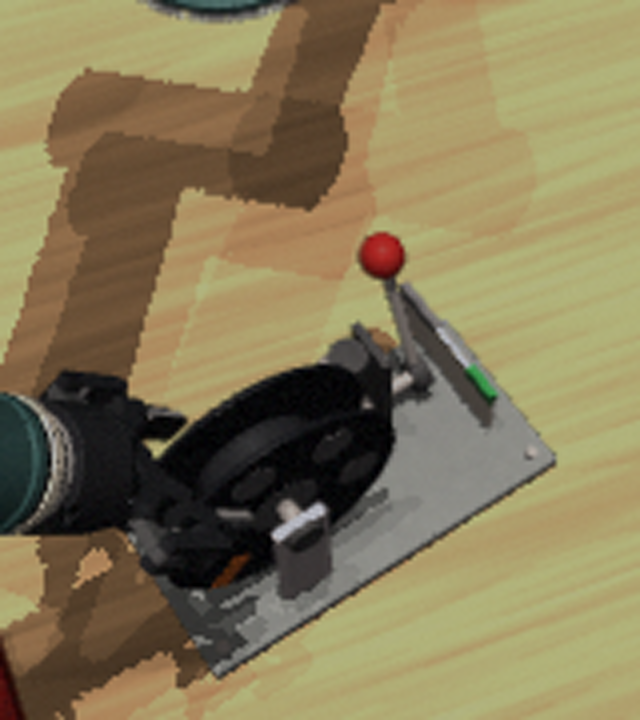

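Call:
arm_command:
  slide:
    - [0.0004,0.0004,-0.004]
    - [0,0,-0.002]
    - [0,0,0]
    - [0,0,0]
    - [0,0,0]
    - [0,0,0]
    - [0,0,0]
    - [0,0,0]
  angular:
    - [0,0,0]
    - [0,0,0]
    - [0,0,0]
    - [0,0,0]
    - [0,0,0]
    - [0,0,0]
    - [0,0,0]
    - [0,0,0]
  hand: [0.07,0.06,0.04,0.04,0.04,0.04,0.04,0.04]
  squeeze: 25

```text
time: 3.4
tool_pos: [0.6163, -0.1847, 0.1728]
tcp_rot: [-1.605, -2.039, -0.52]
wrist_force: [-1.2, 1.2, -0.8]
width: 0.532
```

```bash
python3 - <<'E'
from h import *
where()
E
```

```text
t 3.4 stand pos [ -0.  -42.2 172.8] rho 71.6 thpos 36.1 thtool 36.2 ytool [ 1.    -0.001 -0.004] F [-1.2  1.2 -0.8] w 0.532 q [-0.55  0.52  1.5   0.43  1.6  -0.88]
```

Call:
arm_command:
  slide:
    - [0.0056,0,0.0002]
    - [0.0056,0,0.0002]
    - [0.0056,0,0.0002]
    - [0.0056,0,0.0002]
    - [0.0056,0,0.0002]
    - [0.0056,0,0.0002]
    - [0.0056,0,0.0002]
    - [0.0056,0,0.0002]
  angular:
    - [0,-4.5,0]
    - [0,-4.5,0]
    - [0,-4.5,0]
    - [0,-4.5,0]
    - [0,-4.5,0]
    - [0,-4.5,0]
    - [0,-4.5,0]
    - [0,-4.5,0]
  hand: [0.04,0.04,0.04,0.04,0.04,0.04,0.04,0.04]

```text
time: 4.2
tool_pos: [0.6066, -0.1448, 0.1858]
tcp_rot: [1.94, 2.456, -0.017]
wrist_force: [0.6, -1.1, -6.1]
width: 0.532
```

```bash
python3 - <<'E'
from h import *
where();  plan(*pose(np.radians(-36),.0716),8)
E
```

```text
t 4.2 stand pos [ -0.   -1.2 185.8] rho 70.8 thpos 1.0 thtool -0.9 ytool [ 1.    -0.005 -0.001] F [ 0.6 -1.1 -6.1] w 0.532 q [-0.27  0.2   1.78 -0.02  1.15 -0.49]
slide [[0.0054, -0.0, 0.0015], [0.0055, -0.0, 0.0011], [0.0056, -0.0, 0.0007], [0.0056, -0.0, 0.0002], [0.0056, -0.0, -0.0002], [0.0056, -0.0, -0.0006], [0.0055, -0.0, -0.001], [0.0054, -0.0, -0.0015]]
ang/row [-0.02 -4.39 -0.03]
```

Call:
arm_command:
  slide:
    - [0.0058,0,0.0004]
    - [0.0056,0,0.0002]
    - [0.0056,0,0.0002]
    - [0.0056,0,0.0002]
    - [0.0056,0,0.0002]
    - [0.0056,0,0.0002]
    - [0.0056,0,0.0002]
    - [0.0056,0,0.0002]
  angular:
    - [0,-4.4,0]
    - [0,-4.4,0]
    - [0,-4.4,0]
    - [0,-4.4,0]
    - [0,-4.4,0]
    - [0,-4.4,0]
    - [0,-4.4,0]
    - [0,-4.4,0]
  hand: [0.04,0.04,0.04,0.04,0.04,0.04,0.04,0.04]

```text
time: 5.0
tool_pos: [0.5967, -0.1038, 0.1719]
tcp_rot: [1.595, 2.017, -0.539]
wrist_force: [2.6, -5.5, -6.9]
width: 0.535
```

Call:
arm_command:
  slide:
    - [0,0,0]
    - [0,0,0]
    - [0,0,0]
    - [0,0,0]
    - [0,0,0]
    - [0,0,0]
    - [0,0,0]
    - [0,0,0]
  angular:
    - [0,0,0]
    - [0,0,0]
    - [0,0,0]
    - [0,0,0]
    - [0,0,0]
    - [0,0,0]
    - [0,0,0]
    - [0,0,0]
  hand: [0.04,0.05,0.055,0.06,0.065,0.07,0.075,0.075]

```text
time: 5.8
tool_pos: [0.5981, -0.1039, 0.174]
tcp_rot: [1.599, 2.017, -0.532]
wrist_force: [-0.3, 0.2, 0.2]
width: 0.879
```

```bash
python3 - <<'E'
from h import *
where(); pic('scene','s2',(170,130,330,310),4);pic('top','t2',(240,130,400,260),5)
E
```

```text
t 5.8 stand pos [  1.4  40.6 174. ] rho 71.6 thpos -34.6 thtool -37.4 ytool [ 1.    -0.006  0.008] F [-0.3  0.2  0.2] w 0.879 q [ 0.13  0.17  1.99 -0.77  1.05  0.32]
```

View pics/t2.png

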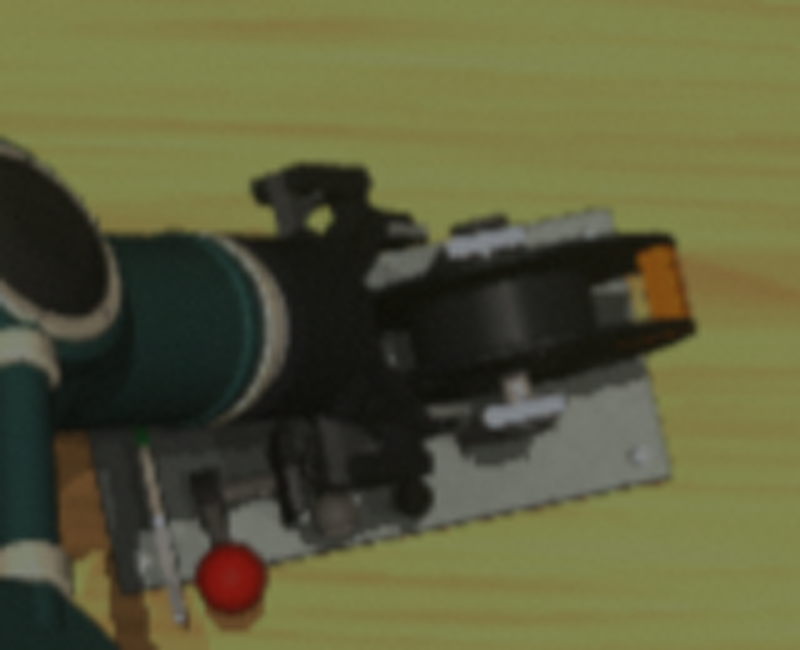

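View pics/s2.png

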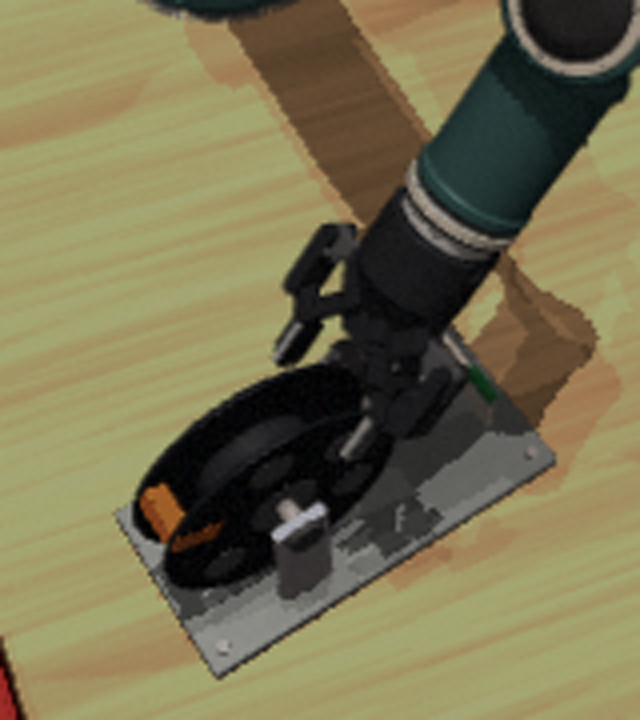

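```bash
cat >> h.py <<'E'
def orange(f,n,box):
    im=cv2.imread(f'pics/raw_{f}.png');h=cv2.cvtColor(im,cv2.COLOR_BGR2HSV)
    m=cv2.inRange(h,(3,150,45),(20,255,255));mm=m*0;x0,y0,x1,y1=box;mm[y0:y1,x0:x1]=m[y0:y1,x0:x1]
    k,l,st,ce=cv2.connectedComponentsWithStats(mm)
    for i in range(1,k):
        if st[i,4]<6: continue
        o,D=ray(n,[ce[i]]);nn=np.r_[R2[:,0],0];r=[]
        for x in(0,23):
            p0=s2w([x,0,0])[0];X=o+D*((p0-o)@nn/(D@nn))[:,None]; s=w2s(X)[0]
            r.append((x,np.degrees(np.arctan2(-s[1],s[2]-115)).round(1),np.hypot(s[1],s[2]-115).round(1)))
        # bar outer face: ray with cylinder r=90 -> (stand yz)
        a=w2s(o)[0];b=w2s(o+D[0])[0];d=b-a; c=np.array([a[1],a[2]-115]);e=d[1:]
        q=np.roots([e@e,2*c@e,c@c-8100])
        cyl=[] if np.iscomplexobj(q) else [(np.degrees(np.arctan2(-(c+e*t)[0],(c+e*t)[1])).round(1),(a[0]+d[0]*t).round(1)) for t in [q.min()]]
        print(n,st[i],ce[i].round(1),'plane(x,deg,rad)',r,'cyl(deg,x)',cyl)
E
python3 - <<'E'
from h import *
orange('s2','scene',(195,235,240,280)); orange('t2','top',(355,170,385,205))
E
```

```text
scene [205 251  12  15 108] [210.1 257.2] plane(x,deg,rad) [(0, np.float64(58.3), np.float64(87.6)), (23, np.float64(39.2), np.float64(126.1))] cyl(deg,x) [(np.float64(56.3), np.float64(1.7))]
scene [213 261  12   7  32] [218.4 264. ] plane(x,deg,rad) [(0, np.float64(109.6), np.float64(62.5)), (23, np.float64(62.1), np.float64(73.6))] cyl(deg,x) [(np.float64(48.9), np.float64(33.3))]
top [367 178  11  17 132] [372.2 186. ] plane(x,deg,rad) [(0, np.float64(53.7), np.float64(85.6)), (23, np.float64(139.7), np.float64(182.4))] cyl(deg,x) [(np.float64(47.6), np.float64(-1.2))]
```

```bash
python3 - <<'E'
from h import *
p1,R1=pose(np.radians(-37.4),.155); print(pose(0,.155)[0]); plan(*pose(np.radians(32),.155),12,p1,R1)
E
```

```text
[ 0.60637219 -0.1436773   0.27      ]
slide [[-0.0121, 0.0, 0.0084], [-0.0129, 0.0, 0.0071], [-0.0135, 0.0, 0.0058], [-0.014, 0.0, 0.0044], [-0.0144, 0.0, 0.0029], [-0.0146, 0.0, 0.0015], [-0.0147, 0.0, -0.0], [-0.0146, 0.0, -0.0015], [-0.0144, 0.0, -0.0029], [-0.014, 0.0, -0.0044], [-0.0135, 0.0, -0.0058], [-0.0129, 0.0, -0.0071]]
ang/row [0.   5.78 0.  ]
```

Call:
arm_command:
  slide:
    - [0,0,-0.01]
    - [0,0,-0.012]
    - [0,0,-0.012]
    - [0,0,-0.012]
    - [0,0,-0.012]
    - [0,0,-0.012]
    - [0,0,-0.01]
    - [0,0,0]
  angular:
    - [0,0,0]
    - [0,0,0]
    - [0,0,0]
    - [0,0,0]
    - [0,0,0]
    - [0,0,0]
    - [0,0,0]
    - [0,0,0]
  hand: [0.075,0.075,0.075,0.075,0.075,0.075,0.075,0.075]

```text
time: 6.7
tool_pos: [0.586, -0.051, 0.245]
tcp_rot: [1.598, 2.017, -0.528]
wrist_force: [-0.0, -0.0, 0.3]
width: 0.88
```

Call:
arm_command:
  slide:
    - [-0.013,0,0.0005]
    - [-0.013,0,0.0005]
    - [-0.013,0,0.0005]
    - [-0.013,0,0.0005]
    - [-0.013,0,0.0005]
    - [-0.013,0,0.0005]
    - [-0.013,0,0.0005]
    - [-0.013,0,0.0005]
  angular:
    - [0,4.7,0]
    - [0,4.7,0]
    - [0,4.7,0]
    - [0,4.7,0]
    - [0,4.7,0]
    - [0,4.7,0]
    - [0,4.7,0]
    - [0,4.7,0]
  hand: [0.075,0.075,0.075,0.075,0.075,0.075,0.075,0.075]

```text
time: 7.5
tool_pos: [0.608, -0.1434, 0.2763]
tcp_rot: [-1.921, -2.465, -0.039]
wrist_force: [0.3, -0.1, 0.3]
width: 0.877
```

```bash
python3 - <<'E'
from h import *
where(); pic('scene','s3',(170,130,330,310),4);pic('top','t3',(240,130,400,260),5)
orange('s3','scene',(195,235,240,280)); orange('t3','top',(355,170,385,205))
plan(*pose(np.radians(33),.155),8)
E
```

```text
t 7.5 stand pos [ 1.700e+00 -1.000e-01  2.763e+02] rho 161.3 thpos 0.0 thtool 1.6 ytool [1.    0.008 0.01 ] F [ 0.3 -0.1  0.3] w 0.877 q [-0.29  0.15  1.67  0.03  1.33 -0.54]
scene [205 251  12  15 105] [210.1 257.5] plane(x,deg,rad) [(0, np.float64(59.2), np.float64(87.0)), (23, np.float64(39.7), np.float64(125.2))] cyl(deg,x) [(np.float64(56.7), np.float64(2.2))]
scene [213 261  12   7  32] [218.4 264. ] plane(x,deg,rad) [(0, np.float64(109.6), np.float64(62.5)), (23, np.float64(62.1), np.float64(73.6))] cyl(deg,x) [(np.float64(48.9), np.float64(33.3))]
top [375 190   3   4  10] [376.2 191.5] plane(x,deg,rad) [(0, np.float64(127.4), np.float64(139.8)), (23, np.float64(150.8), np.float64(344.7))] cyl(deg,x) [(np.float64(57.4), np.float64(-14.2))]
slide [[-0.0102, -0.0002, 0.0035], [-0.0105, -0.0002, 0.0028], [-0.0106, -0.0002, 0.0021], [-0.0108, -0.0002, 0.0013], [-0.0108, -0.0002, 0.0006], [-0.0108, -0.0002, -0.0001], [-0.0108, -0.0001, -0.0009], [-0.0107, -0.0001, -0.0016]]
ang/row [0.05 3.94 0.04]
```

Call:
arm_command:
  slide:
    - [-0.0115,-0.0002,0.0035]
    - [-0.011,-0.0002,0.0028]
    - [-0.011,-0.0002,0.002]
    - [-0.011,-0.0002,0.001]
    - [-0.011,-0.0002,0.0005]
    - [-0.011,-0.0002,0]
    - [-0.011,0,0]
    - [-0.011,0,0]
  angular:
    - [0,4,0]
    - [0,4,0]
    - [0,4,0]
    - [0,4,0]
    - [0,4,0]
    - [0,4,0]
    - [0,4,0]
    - [0,4,0]
  hand: [0.075,0.075,0.075,0.075,0.075,0.075,0.075,0.075]

```text
time: 8.4
tool_pos: [0.6262, -0.223, 0.2404]
tcp_rot: [-1.612, -2.072, -0.502]
wrist_force: [0.1, 0.5, -0.0]
width: 0.877
```

```bash
python3 - <<'E'
from h import *
where(); plan(*pose(np.radians(33),.073),8)
E
```

```text
t 8.4 stand pos [  0.5 -81.7 240.4] rho 149.7 thpos 33.1 thtool 34.4 ytool [1.    0.009 0.003] F [ 0.1  0.5 -0. ] w 0.877 q [-0.58  0.51  1.38  0.4   1.71 -0.86]
slide [[-0.0002, -0.0, 0.0096], [-0.0002, -0.0, 0.0096], [-0.0001, -0.0, 0.0096], [-0.0001, -0.0, 0.0096], [-0.0001, -0.0001, 0.0096], [-0.0001, -0.0001, 0.0096], [-0.0, -0.0001, 0.0096], [-0.0, -0.0001, 0.0096]]
ang/row [-0.02 -0.18  0.07]
```

Call:
arm_command:
  slide:
    - [0,0,0.01]
    - [0,0,0.011]
    - [0,0,0.011]
    - [0,0,0.011]
    - [0,0,0.011]
    - [0,0,0.01]
    - [0,0,0.006]
    - [0,0,0.002]
  angular:
    - [0,-0.2,0]
    - [0,-0.2,0]
    - [0,-0.2,0]
    - [0,-0.2,0]
    - [0,-0.2,0]
    - [0,-0.2,0]
    - [0,0,0]
    - [0,0,0]
  hand: [0.075,0.075,0.075,0.075,0.075,0.075,0.075,0.075]

```text
time: 9.2
tool_pos: [0.6135, -0.1767, 0.1728]
tcp_rot: [-1.621, -2.087, -0.477]
wrist_force: [0.5, -0.7, 0.7]
width: 0.878
```

```bash
python3 - <<'E'
from h import *
where(); plan(*pose(np.radians(33),.072),1)
E
```

```text
t 9.2 stand pos [ -0.9 -33.8 172.8] rho 67.0 thpos 30.3 thtool 33.1 ytool [ 1.     0.013 -0.004] F [ 0.5 -0.7  0.7] w 0.878 q [-0.53  0.49  1.53  0.4   1.56 -0.87]
slide [[-0.0032, 0.0008, -0.0051]]
ang/row [-0.6  -0.12  0.47]
```

Call:
arm_command:
  slide:
    - [-0.003,0.001,-0.004]
    - [0,0,0]
    - [0,0,0]
    - [0,0,0]
    - [0,0,0]
    - [0,0,0]
    - [0,0,0]
    - [0,0,0]
  angular:
    - [-0.5,0,0.5]
    - [0,0,0]
    - [0,0,0]
    - [0,0,0]
    - [0,0,0]
    - [0,0,0]
    - [0,0,0]
    - [0,0,0]
  hand: [0.07,0.06,0.04,0.04,0.04,0.04,0.04,0.04]

```text
time: 10.0
tool_pos: [0.6157, -0.1822, 0.1756]
tcp_rot: [-1.636, -2.078, -0.485]
wrist_force: [-2.1, 0.2, -0.2]
width: 0.533
```

```bash
python3 - <<'E'
from h import *
where()
E
```

```text
t 10.0 stand pos [ -0.  -39.6 175.6] rho 72.4 thpos 33.2 thtool 33.1 ytool [ 1.    -0.001 -0.001] F [-2.1  0.2 -0.2] w 0.533 q [-0.54  0.49  1.52  0.4   1.56 -0.87]
```

Call:
arm_command:
  slide:
    - [0.005,0,0.0002]
    - [0.005,0,0.0002]
    - [0.005,0,0.0002]
    - [0.005,0,0.0002]
    - [0.005,0,0.0002]
    - [0.005,0,0.0002]
    - [0.005,0,0.0002]
    - [0.005,0,0.0002]
  angular:
    - [0,-4,0]
    - [0,-4,0]
    - [0,-4,0]
    - [0,-4,0]
    - [0,-4,0]
    - [0,-4,0]
    - [0,-4,0]
    - [0,-4,0]
  hand: [0.04,0.04,0.04,0.04,0.04,0.04,0.04,0.04]

```text
time: 10.8
tool_pos: [0.6069, -0.1459, 0.1867]
tcp_rot: [-1.944, -2.464, -0.003]
wrist_force: [-1.1, -1.0, -4.5]
width: 0.534
```

Call:
arm_command:
  slide:
    - [0.0053,0,0.0004]
    - [0.005,0,0.0002]
    - [0.005,0,0.0002]
    - [0.005,0,0.0002]
    - [0.005,0,0.0002]
    - [0,0,0]
    - [0,0,0]
    - [0,0,0]
  angular:
    - [0,-4,0]
    - [0,-4,0]
    - [0,-4,0]
    - [0,-4,0]
    - [0,-4,0]
    - [0,0,0]
    - [0,0,0]
    - [0,0,0]
  hand: [0.04,0.04,0.04,0.04,0.04,0.04,0.04,0.04]

```text
time: 11.6
tool_pos: [0.6006, -0.1199, 0.182]
tcp_rot: [1.757, 2.233, -0.317]
wrist_force: [-0.2, -1.0, -2.0]
width: 0.533
```

```bash
python3 - <<'E'
from h import *
where(); pic('scene','s4',(170,130,330,310),4);pic('top','t4',(240,130,400,260),5)
orange('s4','scene',(195,215,260,280)); orange('t4','top',(320,150,385,205))
E
```

```text
t 11.6 stand pos [1.00e-01 2.44e+01 1.82e+02] rho 71.3 thpos -20.0 thtool -20.6 ytool [ 1.    -0.001  0.002] F [-0.2 -1.  -2. ] w 0.533 q [-0.05  0.13  1.91 -0.4   1.03 -0.09]
scene [223 232  11  14  89] [227.9 238.4] plane(x,deg,rad) [(0, np.float64(11.0), np.float64(90.3)), (23, np.float64(10.6), np.float64(140.2))] cyl(deg,x) [(np.float64(11.0), np.float64(-0.1))]
scene [230 244   9   8  32] [234.1 247.6] plane(x,deg,rad) [(0, np.float64(16.2), np.float64(20.1)), (23, np.float64(11.6), np.float64(73.9))] cyl(deg,x) [(np.float64(11.2), np.float64(29.9))]
top [347 180  12  17 148] [352.4 188.1] plane(x,deg,rad) [(0, np.float64(9.6), np.float64(89.6)), (23, np.float64(150.5), np.float64(108.4))] cyl(deg,x) [(np.float64(9.5), np.float64(-0.1))]
```

View pics/t4.png

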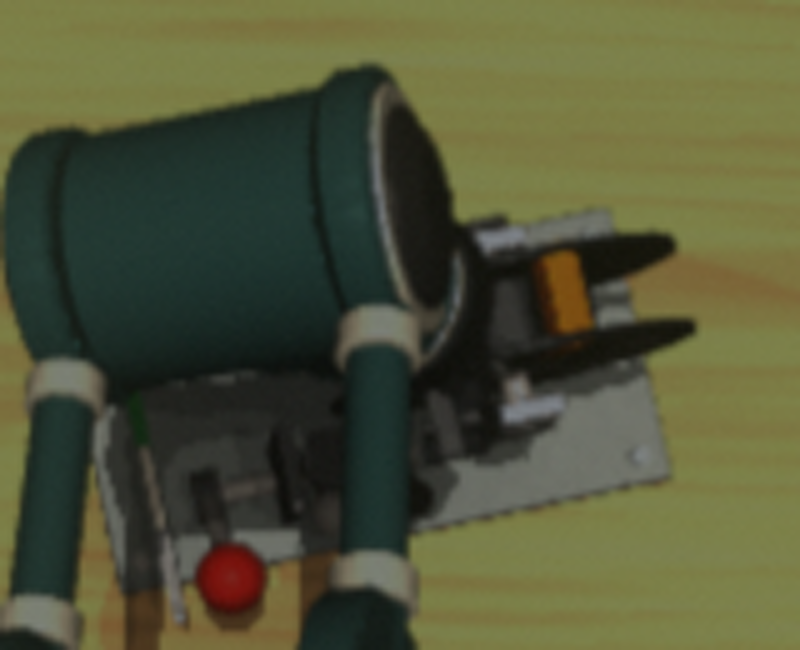

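View pics/s4.png

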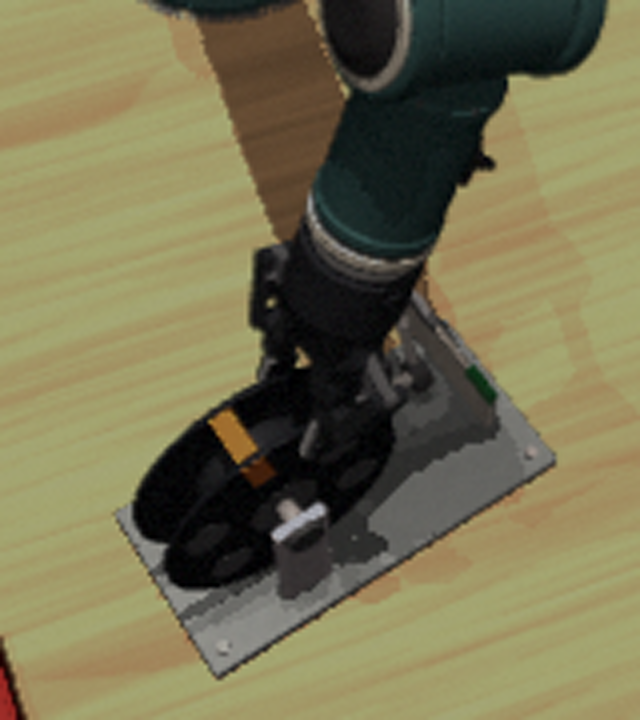

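Call:
arm_command:
  slide:
    - [0.0042,0,0.0002]
    - [0.0042,0,0.0002]
    - [0.004,0,0.0002]
    - [0,0,0]
    - [0,0,0]
    - [0,0,0]
    - [0,0,0]
    - [0,0,0]
  angular:
    - [0,-3.3,0]
    - [0,-3.3,0]
    - [0,-3.2,0]
    - [0,0,0]
    - [0,0,0]
    - [0,0,0]
    - [0,0,0]
    - [0,0,0]
  hand: [0.04,0.04,0.04,0.04,0.04,0.04,0.04,0.04]

```text
time: 12.5
tool_pos: [0.5986, -0.1109, 0.1777]
tcp_rot: [1.673, 2.109, -0.445]
wrist_force: [-1.3, 1.9, 0.4]
width: 0.534
```

```bash
python3 - <<'E'
from h import *
where(); pic('scene','s5',(170,130,330,310),4);pic('top','t5',(240,130,400,260),5)
orange('s5','scene',(195,215,260,280)); orange('t5','top',(320,150,385,205))
print(proj('top',s2w([0,0,205])),proj('scene',s2w([0,0,205])),proj('scene',s2w([23,0,188])))
E
```

```text
t 12.5 stand pos [  0.2  33.7 177.7] rho 71.2 thpos -28.3 thtool -30.1 ytool [ 1.    -0.008  0.004] F [-1.3  1.9  0.4] w 0.534 q [ 0.05  0.14  1.96 -0.61  1.03  0.14]
scene [226 229  13  14  92] [232.2 235.7] plane(x,deg,rad) [(0, np.float64(3.1), np.float64(89.7)), (23, np.float64(5.8), np.float64(139.3))] cyl(deg,x) [(np.float64(3.1), np.float64(0.2))]
scene [235 242   6   8  30] [237.7 245.4] plane(x,deg,rad) [(0, np.float64(-15.7), np.float64(20.7)), (23, np.float64(3.3), np.float64(73.1))] cyl(deg,x) [(np.float64(4.7), np.float64(30.3))]
top [344 190   2   3   6] [344.5 191. ] plane(x,deg,rad) [(0, np.float64(0.2), np.float64(67.2)), (23, np.float64(163.3), np.float64(124.9))] cyl(deg,x) [(np.float64(-2.6), np.float64(-2.8))]
[[346.00296929 189.39320059]] [[233.7804154  234.67311876]] [[239.11288651 244.4864951 ]]
```

View pics/t5.png

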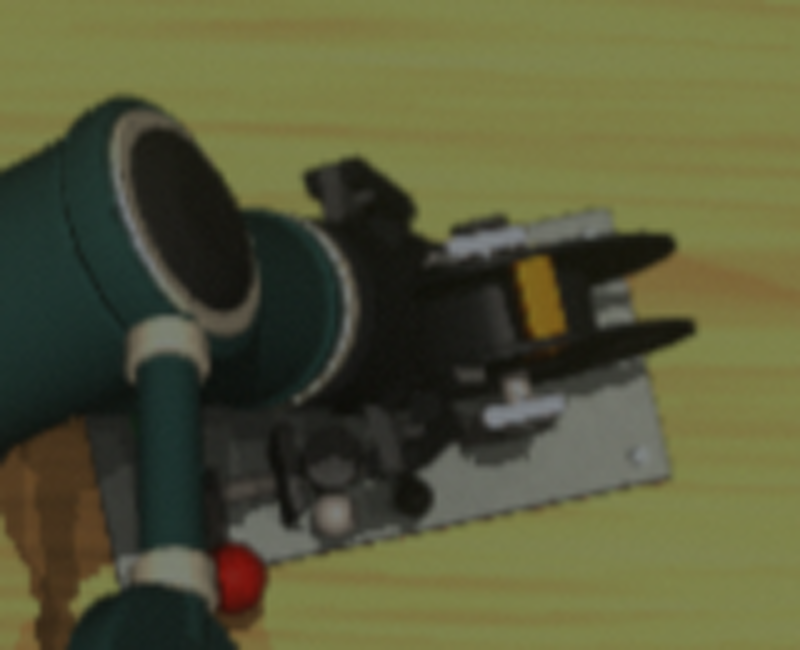

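View pics/s5.png

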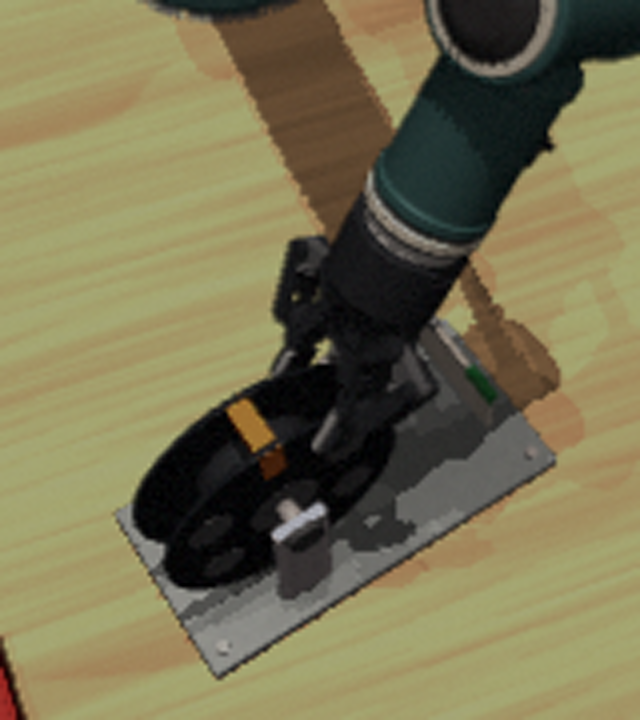

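Call:
arm_command:
  slide:
    - [0.0036,0,0.0001]
    - [0,0,0]
    - [0,0,0]
    - [0,0,0]
    - [0,0,0]
    - [0,0,0]
    - [0,0,0]
    - [0,0,0]
  angular:
    - [0,-2.5,0]
    - [0,0,0]
    - [0,0,0]
    - [0,0,0]
    - [0,0,0]
    - [0,0,0]
    - [0,0,0]
    - [0,0,0]
  hand: [0.04,0.04,0.04,0.04,0.04,0.04,0.04,0.04]

```text
time: 13.4
tool_pos: [0.5981, -0.109, 0.1767]
tcp_rot: [1.651, 2.076, -0.477]
wrist_force: [-0.6, 1.8, 0.6]
width: 0.532
```

```bash
sed -i 's/(20,255,255)/(27,255,255)/; s/(3,150,45)/(3,170,45)/' h.py; python3 - <<'E'
from h import *
where(); pic('scene','s6',(170,130,330,310),4);pic('top','t6',(240,130,400,260),5)
orange('t4','top',(320,150,385,205));orange('t5','top',(320,150,385,205))
orange('s6','scene',(195,215,260,280)); orange('t6','top',(320,150,385,205))
E
```

```text
t 13.4 stand pos [  0.2  35.7 176.7] rho 71.2 thpos -30.1 thtool -32.6 ytool [ 1.    -0.01   0.005] F [-0.6  1.8  0.6] w 0.532 q [ 0.08  0.15  1.97 -0.67  1.04  0.2 ]
top [347 180  11  17 143] [352.3 188. ] plane(x,deg,rad) [(0, np.float64(8.8), np.float64(92.3)), (23, np.float64(150.0), np.float64(105.0))] cyl(deg,x) [(np.float64(9.4), np.float64(0.3))]
top [342 181  11  17 129] [347.4 188.8] plane(x,deg,rad) [(0, np.float64(1.4), np.float64(94.6)), (23, np.float64(156.1), np.float64(95.0))] cyl(deg,x) [(np.float64(2.1), np.float64(0.6))]
scene [227 229  13  13  89] [233. 235.] plane(x,deg,rad) [(0, np.float64(1.5), np.float64(90.8)), (23, np.float64(4.8), np.float64(140.2))] cyl(deg,x) [(np.float64(1.4), np.float64(-0.4))]
scene [236 241   6   8  30] [238.5 244.8] plane(x,deg,rad) [(0, np.float64(-22.1), np.float64(21.9)), (23, np.float64(1.4), np.float64(73.3))] cyl(deg,x) [(np.float64(3.1), np.float64(30.2))]
top [341 181  11  17 127] [346.1 189.2] plane(x,deg,rad) [(0, np.float64(-0.3), np.float64(93.9)), (23, np.float64(158.3), np.float64(94.5))] cyl(deg,x) [(np.float64(0.2), np.float64(0.5))]
```

Call:
arm_command:
  slide:
    - [0.0012,0,0]
    - [0,0,0]
    - [0,0,0]
    - [0,0,0]
    - [0,0,0]
    - [0,0,0]
    - [0,0,0]
    - [0,0,0]
  angular:
    - [0,0,0]
    - [0,0,0]
    - [0,0,0]
    - [0,0,0]
    - [0,0,0]
    - [0,0,0]
    - [0,0,0]
    - [0,0,0]
  hand: [0.04,0.04,0.04,0.04,0.048,0.056,0.065,0.075]

```text
time: 14.3
tool_pos: [0.5993, -0.1089, 0.1774]
tcp_rot: [1.651, 2.072, -0.475]
wrist_force: [0.2, -0.1, -0.0]
width: 0.878
```

Call:
arm_command:
  slide:
    - [0,0,0]
    - [0,0,-0.006]
    - [0,0,-0.012]
    - [0,0,-0.014]
    - [0,0,-0.014]
    - [0,0,-0.014]
    - [0,0,-0.014]
    - [0,0,-0.014]
  angular:
    - [0,0,0]
    - [0,0,0]
    - [0,0,0]
    - [0,0,0]
    - [0,0,0]
    - [0,0,0]
    - [0,0,0]
    - [0,0,0]
  hand: [0.075,0.075,0.075,0.075,0.075,0.075,0.075,0.075]

```text
time: 15.1
tool_pos: [0.587, -0.0589, 0.258]
tcp_rot: [1.652, 2.072, -0.474]
wrist_force: [0.4, -0.2, 0.6]
width: 0.879
```

```bash
python3 - <<'E'
from h import *
where(); pic('scene','s7',(170,130,330,310),4);pic('top','t7',(240,130,400,260),5)
orange('s7','scene',(195,215,260,280)); orange('t7','top',(320,150,385,205))
E
```

```text
t 15.1 stand pos [  1.2  87.  258. ] rho 167.4 thpos -31.3 thtool -32.7 ytool [ 1.    -0.011  0.009] F [ 0.4 -0.2  0.6] w 0.879 q [ 0.17  0.06  1.9  -0.62  1.2   0.18]
scene [228 229  12  13  91] [233.1 235.1] plane(x,deg,rad) [(0, np.float64(1.3), np.float64(90.0)), (23, np.float64(4.7), np.float64(139.5))] cyl(deg,x) [(np.float64(1.3), np.float64(0.0))]
scene [236 241   6   8  32] [238.7 244.6] plane(x,deg,rad) [(0, np.float64(-22.9), np.float64(22.5)), (23, np.float64(1.0), np.float64(73.8))] cyl(deg,x) [(np.float64(2.8), np.float64(30.0))]
top [341 181  11  17 125] [346.  189.3] plane(x,deg,rad) [(0, np.float64(-0.2), np.float64(91.5)), (23, np.float64(158.8), np.float64(97.1))] cyl(deg,x) [(np.float64(-0.0), np.float64(0.2))]
```

View pics/s7.png

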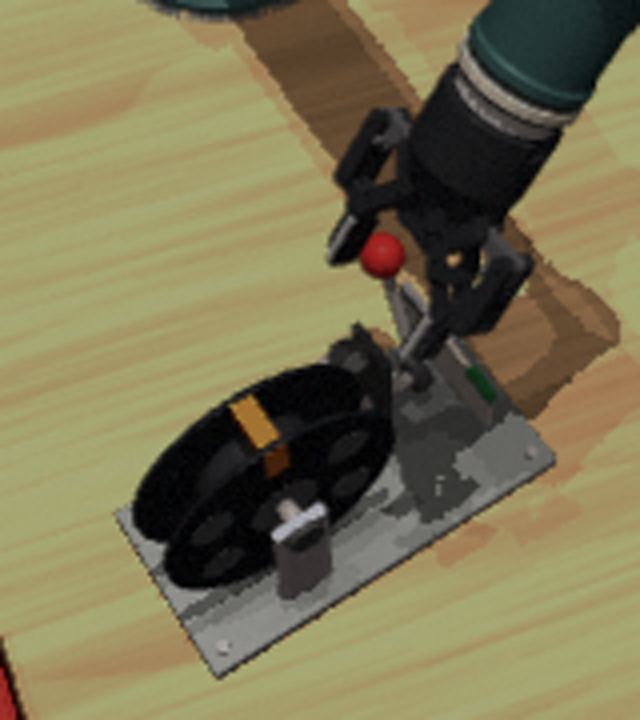

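View pics/t7.png

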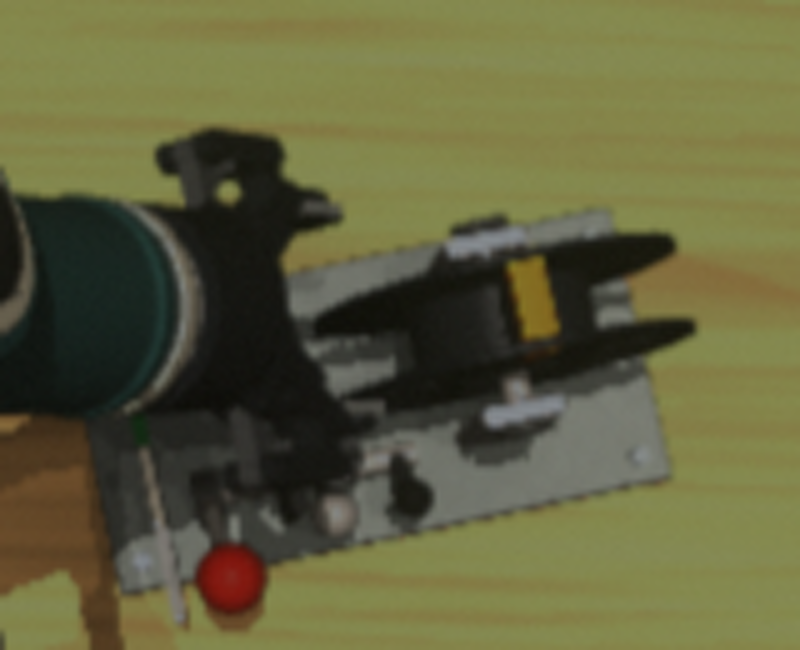

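```bash
cat >> h.py <<'E'
def tgt(s):
    A=np.eye(3);A[:2,:2]=R2
    return s2w(s)[0],pose(0,.1)[1]
E
python3 - <<'E'
from h import *
plan(*tgt([-140,155,250]),8)
E
```

```text
slide [[0.0075, -0.0179, -0.0037], [0.0078, -0.0179, -0.0031], [0.008, -0.0179, -0.0025], [0.0082, -0.0179, -0.0019], [0.0084, -0.0179, -0.0013], [0.0085, -0.0179, -0.0007], [0.0085, -0.0179, -0.0001], [0.0085, -0.0179, 0.0006]]
ang/row [ 0.07  4.09 -0.1 ]
```

Call:
arm_command:
  slide:
    - [0.0075,-0.018,-0.004]
    - [0.008,-0.018,-0.003]
    - [0.008,-0.018,-0.0025]
    - [0.008,-0.018,-0.002]
    - [0.0085,-0.018,-0.0015]
    - [0.0085,-0.018,-0.0005]
    - [0.0085,-0.018,0]
    - [0.0085,-0.018,0.0005]
  angular:
    - [0,4.1,0]
    - [0,4.1,0]
    - [0,4.1,0]
    - [0,4.1,0]
    - [0,4.1,0]
    - [0,4.1,0]
    - [0,4.1,0]
    - [0,4.1,0]
  hand: [0.07,0.05,0.03,0,0,0,0,0]

```text
time: 16.0
tool_pos: [0.4276, -0.022, 0.2477]
tcp_rot: [-1.938, -2.459, -0.035]
wrist_force: [0.5, 0.1, 0.2]
width: 0.002
```

```bash
python3 - <<'E'
from h import *
where(); plan(*tgt([-140,155,250]),2);plan(*tgt([-140,155,140]),8)
E
```

```text
t 16.0 stand pos [-144.9  160.5  247.7] rho 208.3 thpos -50.4 thtool 1.3 ytool [ 1.    -0.003  0.011] F [0.5 0.1 0.2] w 0.002 q [-0.13 -0.23  2.09  0.03  1.28 -0.37]
slide [[-0.0027, 0.0025, -0.0012], [-0.0027, 0.0025, -0.0011]]
ang/row [ 0.31 -0.63 -0.08]
slide [[-0.001, 0.0005, 0.0135], [-0.0009, 0.0005, 0.0135], [-0.0009, 0.0005, 0.0135], [-0.0009, 0.0005, 0.0135], [-0.0008, 0.0005, 0.0135], [-0.0008, 0.0006, 0.0135], [-0.0008, 0.0006, 0.0135], [-0.0007, 0.0006, 0.0135]]
ang/row [ 0.08 -0.16 -0.02]
```

Call:
arm_command:
  slide:
    - [-0.0027,0.0025,0]
    - [-0.0025,0.002,0.01]
    - [0,0,0.018]
    - [0,0,0.02]
    - [0,0,0.02]
    - [0,0,0.02]
    - [0,0,0.014]
    - [0,0,0.004]
  angular:
    - [0.3,-0.6,0]
    - [0.3,-0.6,0]
    - [0,0,0]
    - [0,0,0]
    - [0,0,0]
    - [0,0,0]
    - [0,0,0]
    - [0,0,0]
  hand: [0,0,0,0,0,0,0,0]

```text
time: 16.8
tool_pos: [0.4367, -0.0276, 0.1337]
tcp_rot: [1.938, 2.463, -0.013]
wrist_force: [-0.9, 0.2, 0.1]
width: -0.001
```

```bash
python3 - <<'E'
from h import *
where(); plan(*tgt([-137,155,140]),1)
pic('scene','s8',(170,130,330,310),4)
orange('s8','scene',(195,215,260,280))
E
```

```text
t 16.8 stand pos [-137.5  152.9  133.7] rho 154.1 thpos -83.0 thtool -0.6 ytool [ 1.    -0.001 -0.002] F [-0.9  0.2  0.1] w -0.001 q [-0.11 -0.1   2.2  -0.01  1.04 -0.34]
slide [[0.002, 0.0004, -0.0064]]
ang/row [-0.09  0.63 -0.06]
scene [228 229  12  13  91] [233.1 235.1] plane(x,deg,rad) [(0, np.float64(1.2), np.float64(90.0)), (23, np.float64(4.7), np.float64(139.5))] cyl(deg,x) [(np.float64(1.2), np.float64(-0.0))]
scene [236 241   6   8  30] [238.7 244.7] plane(x,deg,rad) [(0, np.float64(-23.3), np.float64(22.1)), (23, np.float64(1.0), np.float64(73.3))] cyl(deg,x) [(np.float64(2.8), np.float64(30.2))]
```

View pics/s8.png

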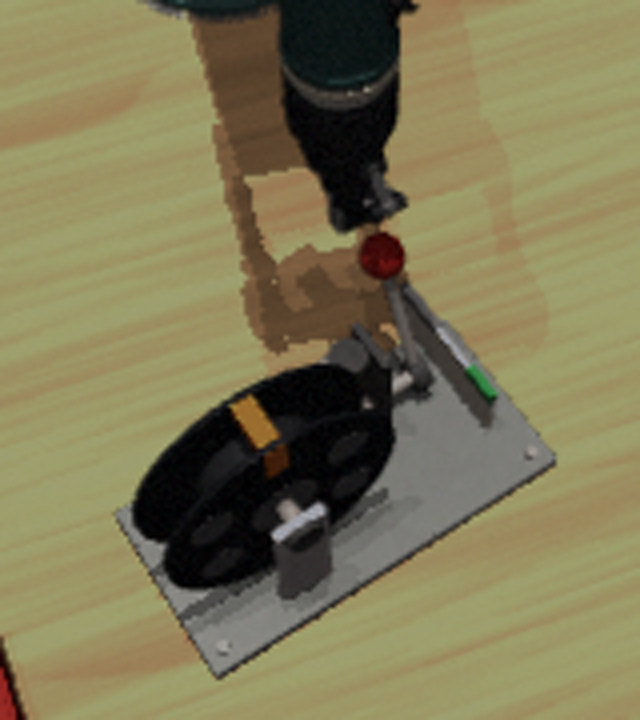

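Call:
arm_command:
  slide:
    - [0.002,0.002,-0.005]
    - [0,0.006,-0.001]
    - [0,0.008,0]
    - [0,0.008,0]
    - [0,0.008,0]
    - [0,0.008,0]
    - [0,0.008,0]
    - [0,0.008,0]
  angular:
    - [0,0.6,0]
    - [0,0,0]
    - [0,0,0]
    - [0,0,0]
    - [0,0,0]
    - [0,0,0]
    - [0,0,0]
    - [0,0,0]
  hand: [0,0,0,0,0,0,0,0]

```text
time: 17.65
tool_pos: [0.4945, -0.012, 0.1449]
tcp_rot: [-1.939, -2.47, 0.01]
wrist_force: [-14.9, -5.0, 12.0]
width: 0.003
```

```bash
python3 - <<'E'
from h import *
where()
pic('scene','s9',(170,130,330,310),4)
orange('s9','scene',(195,215,260,280))
E
```

```text
t 17.65 stand pos [-77.6 154.4 144.9] rho 157.3 thpos -79.1 thtool -0.2 ytool [ 1.     0.001 -0.006] F [-14.9  -5.   12. ] w 0.003 q [-0.07  0.01  2.08 -0.01  1.06 -0.31]
scene [228 229  12  13  89] [233.1 235.1] plane(x,deg,rad) [(0, np.float64(1.2), np.float64(89.6)), (23, np.float64(4.7), np.float64(139.1))] cyl(deg,x) [(np.float64(1.3), np.float64(0.2))]
scene [236 241   6   8  30] [238.7 244.7] plane(x,deg,rad) [(0, np.float64(-23.3), np.float64(22.1)), (23, np.float64(1.0), np.float64(73.3))] cyl(deg,x) [(np.float64(2.8), np.float64(30.2))]
```

View pics/s9.png

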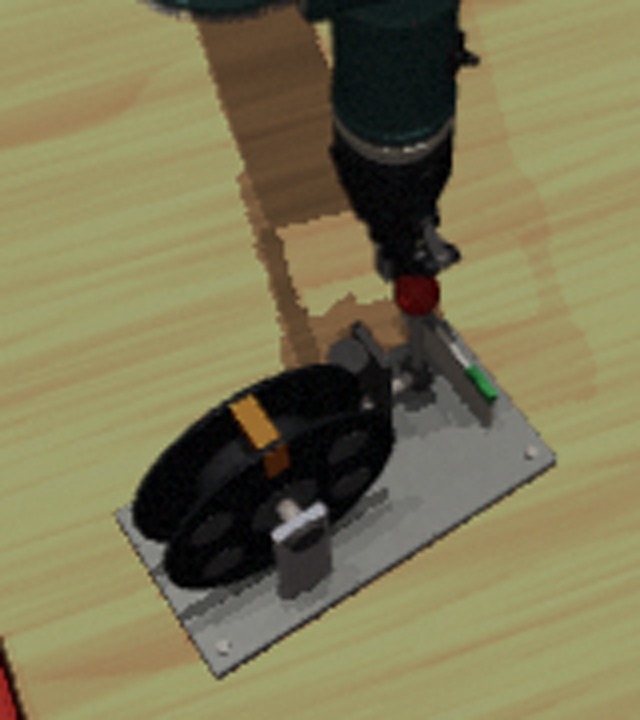

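Call:
arm_command:
  slide:
    - [0,0.007,0]
    - [0,0.007,0]
    - [0,0.007,0]
    - [0,0.007,0]
    - [0,0.007,0]
    - [0,0.006,0]
    - [0,0,0]
    - [0,0,0]
  angular:
    - [0,0,0]
    - [0,0,0]
    - [0,0,0]
    - [0,0,0]
    - [0,0,0]
    - [0,0,0]
    - [0,0,0]
    - [0,0,0]
  hand: [0,0,0,0,0,0,0,0]

```text
time: 18.5
tool_pos: [0.5277, -0.0038, 0.1431]
tcp_rot: [-1.926, -2.456, 0.044]
wrist_force: [-0.9, -0.4, -0.1]
width: -0.003
```

```bash
python3 - <<'E'
from h import *
where()
pic('scene','s10',(170,130,330,310),4)
orange('s10','scene',(195,215,260,280))
E
```

```text
t 18.5 stand pos [-43.4 154.6 143.1] rho 157.1 thpos -79.7 thtool -0.1 ytool [ 0.999  0.002 -0.035] F [-0.9 -0.4 -0.1] w -0.003 q [-0.05  0.09  1.99 -0.01  1.09 -0.28]
scene [228 229  12  13  91] [233.1 235.1] plane(x,deg,rad) [(0, np.float64(1.2), np.float64(90.0)), (23, np.float64(4.7), np.float64(139.5))] cyl(deg,x) [(np.float64(1.2), np.float64(0.0))]
scene [236 241   6   8  31] [238.6 244.7] plane(x,deg,rad) [(0, np.float64(-22.6), np.float64(22.0)), (23, np.float64(1.2), np.float64(73.4))] cyl(deg,x) [(np.float64(3.0), np.float64(30.2))]
```

View pics/s10.png

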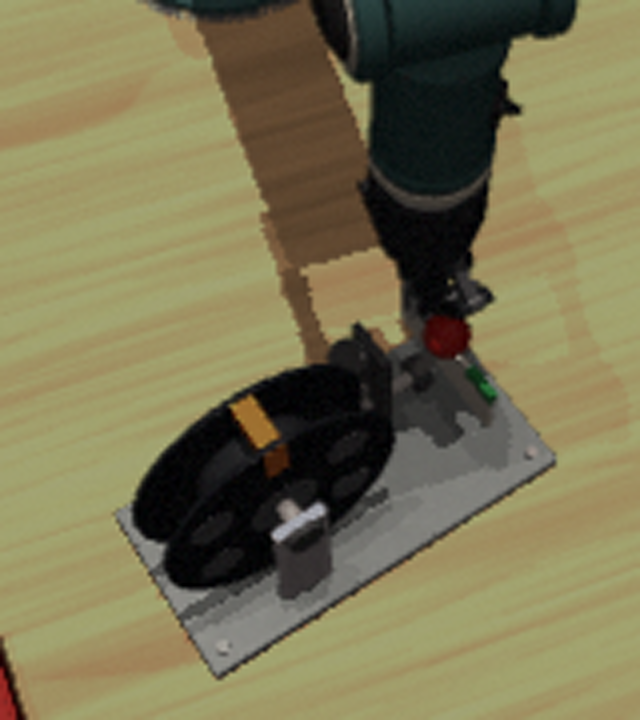

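Call:
arm_command:
  slide:
    - [0,-0.01,0]
    - [0,-0.02,0]
    - [0,-0.02,-0.01]
    - [0,-0.02,-0.03]
    - [0,-0.01,-0.04]
    - [0,0,-0.04]
    - [0,0,-0.03]
    - [0,0,0]
  angular:
    - [0,0,0]
    - [0,0,0]
    - [0,0,0]
    - [0,0,0]
    - [0,0,0]
    - [0,0,0]
    - [0,0,0]
    - [0,0,0]
  hand: [0,0,0,0,0,0,0,0]

```text
time: 19.35
tool_pos: [0.4463, -0.0223, 0.2983]
tcp_rot: [-1.925, -2.454, 0.045]
wrist_force: [-0.2, 0.3, 0.9]
width: -0.002
```

```bash
python3 - <<'E'
from h import *
where()
pic('scene','s11',(170,130,330,310),4);pic('top','t11',(240,130,400,260),5)
orange('s11','scene',(195,215,260,280)); orange('t11','top',(320,150,385,205))
C=[]
for n,f,(x0,y0,x1,y1) in(('scene','s11',(255,185,320,240)),('top','t11',(250,180,310,260))):
    h=cv2.cvtColor(cv2.imread(f'pics/raw_{f}.png'),cv2.COLOR_BGR2HSV);m=cv2.inRange(h,(0,170,60),(4,255,255))
    mm=m*0;mm[y0:y1,x0:x1]=m[y0:y1,x0:x1];k,l,st,ce=cv2.connectedComponentsWithStats(mm);i=1+np.argmax(st[1:,4]);print(st[i],ce[i]);C.append(ce[i])
X,e=tri(*C);s=w2s(X)[0];print(s,e,'lean',np.arctan2(s[0]+45,s[2]-35))
E
```

```text
t 19.35 stand pos [-126.8  155.8  298.3] rho 240.5 thpos -40.4 thtool -0.0 ytool [ 0.999  0.002 -0.036] F [-0.2  0.3  0.9] w -0.002 q [-0.1  -0.19  1.96 -0.01  1.4  -0.33]
scene [228 229  12  13  90] [233.1 235.1] plane(x,deg,rad) [(0, np.float64(1.3), np.float64(90.1)), (23, np.float64(4.7), np.float64(139.7))] cyl(deg,x) [(np.float64(1.3), np.float64(-0.1))]
scene [236 241   6   8  30] [238.7 244.7] plane(x,deg,rad) [(0, np.float64(-23.3), np.float64(22.1)), (23, np.float64(1.0), np.float64(73.3))] cyl(deg,x) [(np.float64(2.8), np.float64(30.2))]
top [341 181  11  17 123] [346.  189.3] plane(x,deg,rad) [(0, np.float64(-0.2), np.float64(91.6)), (23, np.float64(158.7), np.float64(97.1))] cyl(deg,x) [(np.float64(-0.0), np.float64(0.2))]
[278 211  11  11  99] [283.14141414 216.17171717]
[272 201  12  13 126] [277.5        206.76190476]
[  0.48318183 154.14391462 145.43809897] 0.001807270579501394 lean 0.39067417015895983
```

View pics/s11.png

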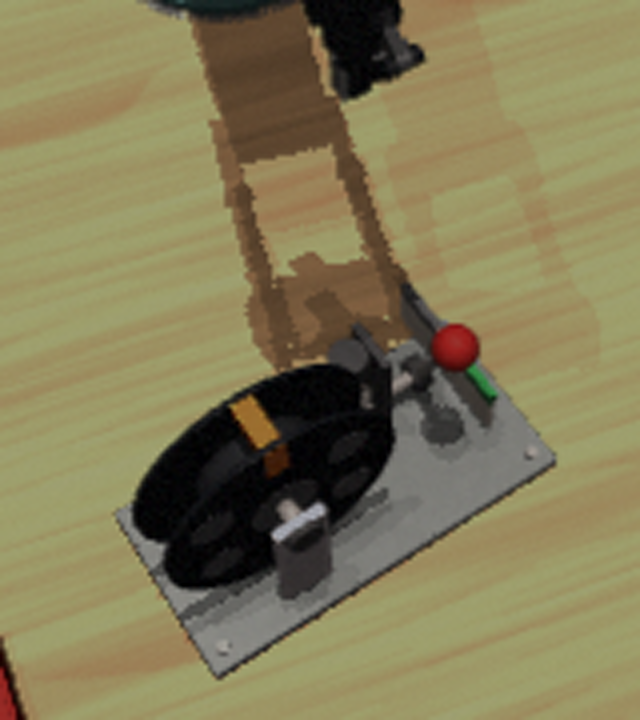

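View pics/t11.png

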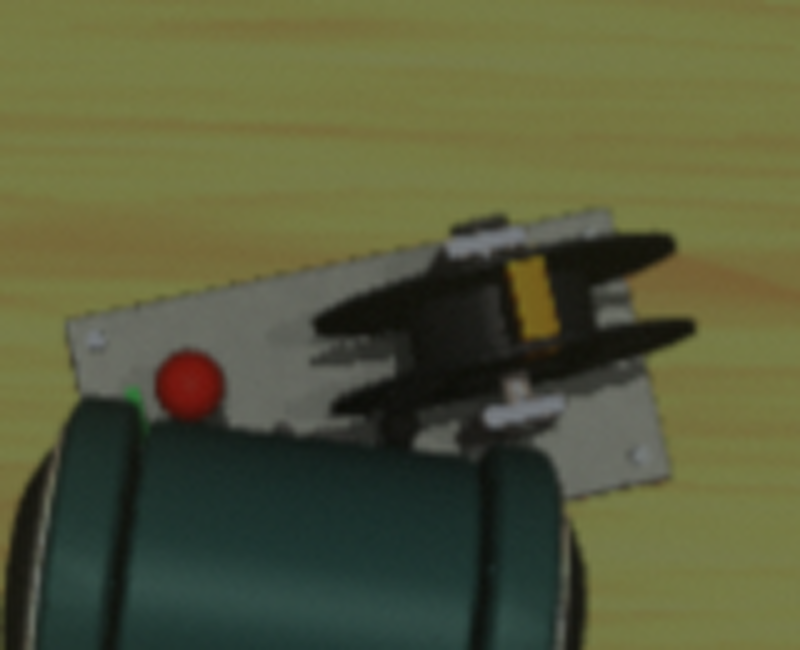

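```bash
python3 -c "
from workcell import bot
print(bot.finish_job())"
```

```text
the job is handed in; nothing more can be done
None
```

I parked the reel with its orange anchor bar at the top. Then I pushed the brake lever over its detent into the lock notch, and I handed the job in at about 19.4 s.

- **Reel:** I turned it in two pinched strokes. In the last check, after the brake was locked, the scene camera put the bar at 1.0–1.3° and the top camera at about 0.0°. The two views therefore disagree by about 1°. The reading did not move from release through locking.
- **Brake:** I pushed the knob with the closed fingertips, and the push force dropped from about 16 N to near zero as the lever snapped over. With the gripper well clear, the knob stayed at the green end, 0.5 mm along the stand's x. The lean measured 0.39, against about 0.43 expected. The measured knob height was about 6 mm above what the geometry gives at that lean. At the start the height had also come out about 4 mm high, so I put this down to camera bias.
- **Bystanders:** The arm did not go near the scraper or tray and passed well above the vase. I did not measure their positions again at the end.

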